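# Slide the slicing knife home in its dock

## Robot

A 6-joint arm with a two-finger parallel gripper is mounted at the origin on a cart in front of the work surface, level with it; the furniture and walls round the work are solid. World frame = base frame: x ahead of the robot, y to its left, z up, the work surface at z = 0. Lengths are in mm, angles in rad, forces in N, time in s.
With the tool pointing down it reaches from about 325 to 900 mm from the base axis. Payload 3.5 kg.
Tool frame: the origin (TCP) lies midway between the tips of the shut fingers; the grasp point (between the pads) lies 19 mm behind it; z points along the fingers, y is the line along which they close (so a half turn about z gives the same grasp; the last joint's range is limited). The gripper opens to 85 mm and grips with 20 to 120 N. Pads are 22 mm wide; open, the fingers measure 114 mm over their backs; the gripper's body (76 mm by 85 mm) begins 54 mm behind the grasp point. The pads swing forward as they close: fully open they stand 13 mm farther back than shut.
Start: joints at [1.05, 0.276, -0.026, 1.268, 0, 1.467], TCP at [253.6, 571.235, 231.313] pointing down, gripper open.
Joint ranges: [-3.12, 3.12], [-0.85, 1.88], [-1.08, 1.24], [-1.95, 2.15], [-1.57, 1.53], [-3.14, 3.14]. Speed limits (rad/s): [2.57, 2.57, 3.14, 3.14, 3.14, 3.14].

## Interface

Orientations are given as a rotation vector (axis times angle).
In Python, from rig import * gives the robot as it stands. The module is installed in compiled form; this text tells all that it offers.
- The arm moves only by the tool step_arm, never from a script. Its argument "increments" is a list of rows, each a list of 3 entries, a list of its own where there are three numbers: the turn, a rotation vector about the tool's x, y, z in rad, then the shift along the tool's x, y, z in mm, then the closure, from 0 (fully open) to 1 (shut). In form: [[[wx, wy, wz], [dx, dy, dz], jaw], ...]. A call has 1 to 20 rows; each row shifts and turns the commanded pose from where the row before left it, along the tool's axes as they then stand; what a row does not reach is not made up. A row lasts 1/8 s, in which the tool goes at most 62.5 mm and 10.7 degrees, less where a joint would pass 70% of its speed; a pose out of reach is approached as far as the arm can. A call with a gripper value outside its range is refused whole. The fingers move at their own pace and stop on an object; the grip force is fixed at half the most. Time passes only in rows, so rows that do not move let the fingers close. It gives the time, the measured TCP pose, the force, the opening and the grip force at its end, in the units of the state.
- state(): the state, without advancing time (a new reading comes with each control period).
- capture(name): name is "scene" or "top" or "wrist"; returns the picture (480x640x3 uint8, red, green, blue); there is no depth.
- calibration(name): a dict with "K" (3x3 intrinsics, pixels), "D" ([k1, k2, p1, p2, k3] as OpenCV has them; the pictures are not rectified), "world_from_camera" (4x4, takes a point from camera to world coordinates); the wrist camera has in their place "T_tool_cam" (4x4, takes a point from camera to tool coordinates, whose origin is the TCP and whose axes are the flange's). Camera axes: x right, y up, looking along -z (the intrinsics and any distortion apply to the point x, -y, -z); pixel columns grow to the right and rows downward; lengths in mm; the calibration is good to about 2 mm. A picture is of the moment at which its call begins: read the wrist's pose just before it. calibration takes no time and is no camera call.
- finish_job(): hands the job in; it is judged then, once.
The state is a dict: "time": time; "q": joint angles; "qd": joint speeds; "tau": joint torques, N m; "tcp_pos": TCP position; "tool_rot": TCP orientation; "ft_force": force on the tool from outside, world axes, zero at the start; "wrist_torque": the same for the moment, N m; "width": finger opening in mm; "grasp_force": force on a finger pad.
Only numpy, scipy, OpenCV 4.12 (cv2) and the standard library are available. Lean on these libraries where they do the work, as an engineer would, in place of code of your own. Each camera call takes 0.05 s, during which the arm holds its last target. There are 200 camera calls.

## Task

Pick up the slicing knife by its black handle and slide its blade, flat and nose first, into the slot of the wooden knife dock until you feel the nose meet the hidden stop inside; push gently, so that the nose is not jammed against the stop. Let go and leave the knife there fully home, and do not disturb the salt shaker, the coffee jar or the tea light.

Things in the scene. Friction and masses are not known exactly. Their poses are not given: they have to be found in the camera images.
- knife: Round-nosed slicing knife, 285 mm long, 150 g, lying flat. Origin: on the handle's underside, below the centre of mass; x towards the blade's nose, z up. Black handle x -80 to 30 mm, 24 wide, 18 thick (z 0 to 18). Steel bolster to x 40, 22 wide. Blade x 40 to 205, 30 wide, 4 thick (z 7 to 11), its end a half circle of 15 mm radius. As it lies, only the handle touches the worktop.
- nose (a point): Foremost point of the knife's blade, at mid thickness: 205 mm ahead of the knife's origin, 9 mm above its underside. Axes as the knife's.
- dock: Dark wooden knife dock with a pale collar at its front, 190 mm long (x), 92 wide (y), 85 high, fixed on the worktop. Origin: on the worktop under the middle of the front face; x points into the dock along the slot, z up. A rigid stop is hidden in the slot, its face 105 to 140 mm behind the front face, different each time, not visible from outside. 25 to 60 mm of blade stays outside.
- slot_mouth (a point): Centre of the slot at the dock's front face, 49 mm above the worktop; x into the slot, z up. The slot is level, blind, 37 mm wide and 8 mm high (z 45 to 53 mm over the worktop), flared over the first 10 mm to 47 by 18 mm at the front. The blade slides in it with only slight friction (up to about 3 N) until the stop.
- salt_shaker: Salt shaker with a grey top, 44 mm across, 90 mm high, standing beyond the work. Origin under its centre. Bystander.
- coffee_jar: Glass jar with a grey lid, 64 mm across, 100 mm high, standing beyond the work. Origin under its centre. Bystander.
- tea_light: Small round candle in a metal cup, 38 mm across, 17 mm high, standing on the robot's side of the work. Origin under its centre. Bystander.

How it is judged:
By the outcome, as a careful person would: the job done as asked, in the order asked, and still so for the second after the job is handed in, with the robot touching nothing.
It also fails if it takes over 51 s, if anything falls off the work surface, if the arm or the gripper's body presses on something with over 40 N, if the wrist force passes 120 N, or if a joint passes its speed limit or range.

## Working session

There is one attempt and no reset: what is moved stays moved. The work goes in short steps, Python scripts to look and compute and a tool call to move; the robot and the scene stay as the last step left them, time stands still between calls to the robot, and variables do not carry over. Pictures are saved under pics/ and viewed, at most 10 in all, crops included, and the job is handed in when it is done.

Besides the shell and the picture viewer there is one more tool, called after "Call:" in YAML: its name, and indented under it one key for each argument. step_arm: Moves the arm, as the interface text tells. Its arguments: {"type":"object","properties":{"increments":{"type":"array"}},"required":["increments"]}

```bash
mkdir -p pics
cat > h.py <<'E'
from rig import *
import numpy as np, cv2
from scipy.spatial.transform import Rotation as R
def save(n,im): cv2.imwrite('pics/'+n+'.png',im[:,:,::-1])
def wfc(name,st=None):
    c=calibration(name)
    if name!='wrist': return c,np.array(c['world_from_camera'])
    T=np.eye(4);T[:3,:3]=R.from_rotvec(st['tool_rot']).as_matrix();T[:3,3]=st['tcp_pos']
    return c,T@np.array(c['T_tool_cam'])
def ray(name,uv,st=None):
    c,T=wfc(name,st)
    p=cv2.undistortPoints(np.array(uv,float).reshape(-1,1,2),np.array(c['K']),np.array(c['D'])).reshape(-1,2)
    d=np.c_[p[:,0],-p[:,1],-np.ones(len(p))]@T[:3,:3].T
    return T[:3,3],d
def onz(name,uv,z,st=None):
    o,d=ray(name,uv,st); return o+d*((z-o[2])/d[:,2])[:,None]
E
python3 - <<'E'
from h import *
st=state();print({k:np.round(v,3) for k,v in st.items()})
a=[]
for n in ['scene','top','wrist']:
    im=capture(n);save(n+'0',im);np.save(n+'0.npy',im)
    print(n,wfc(n,st)[1].round(2).tolist(),calibration(n)['K'])
E
```

```text
{'time': np.float64(0.0), 'q': array([ 1.05 ,  0.277, -0.028,  1.268, -0.   ,  1.467]), 'qd': array([-0.001, -0.   , -0.   , -0.002, -0.003, -0.001]), 'tau': array([-1.0000e-03, -4.4550e+01,  2.9521e+01,  1.6000e-02, -0.0000e+00,
       -0.0000e+00]), 'tcp_pos': array([253.229, 570.544, 230.167]), 'tool_rot': array([-6.510e-01, -3.073e+00,  3.000e-03]), 'ft_force': array([0.287, 0.745, 0.143]), 'wrist_torque': array([ 0.053,  0.021, -0.004]), 'grasp_force': np.float64(0.0), 'width': np.float64(85.596)}
scene [[-0.61, 0.45, -0.65, 11.46], [-0.79, -0.37, 0.49, 324.0], [-0.02, 0.81, 0.58, 534.66], [0.0, 0.0, 0.0, 1.0]] [[478.78879489   0.         322.93800677]
 [  0.         478.78879489 241.79086354]
 [  0.           0.           1.        ]]
top [[0.02, 1.0, -0.05, 489.65], [-1.0, 0.02, -0.02, -101.86], [-0.01, 0.05, 1.0, 899.56], [0.0, 0.0, 0.0, 1.0]] [[518.52878799   0.         317.0905744 ]
 [  0.         518.52878799 244.27973657]
 [  0.           0.           1.        ]]
wrist [[0.41, -0.87, -0.28, 182.34], [0.91, 0.39, 0.12, 601.71], [-0.0, -0.3, 0.95, 373.14], [0.0, 0.0, 0.0, 1.0]] [[367.36096192   0.         326.85502804]
 [  0.         367.36096192 238.79977283]
 [  0.           0.           1.        ]]
```

View pics/top0.png

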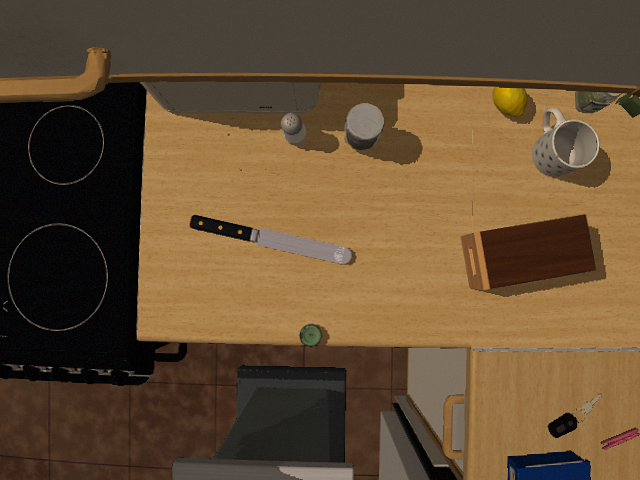

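View pics/scene0.png

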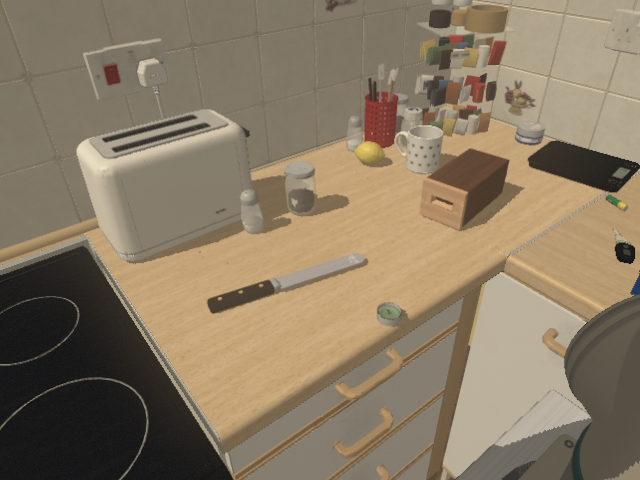

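The top view shows the knife from handle end (190,221) to nose (354,257). The dock is at (462–600, 215–290), with its slot facing left at about (473,262). The tea light is at (310,335), the salt shaker at (292,125) and the jar at (364,125). The scene view agrees with this.

Run:
```python
from h import *
t=np.load('top0.npy');s=np.load('scene0.npy')
a=cv2.resize(t[205:300,450:610],(640,380),interpolation=cv2.INTER_CUBIC)
b=cv2.resize(s[145:230,415:515],(258,220),interpolation=cv2.INTER_CUBIC)
c=np.zeros((600,640,3),np.uint8);c[:380]=a;c[380:600,:258]=b
save('crop1',c)
# handle mask
hsv=cv2.cvtColor(t,cv2.COLOR_RGB2HSV)
m=((t.max(2)<60)).astype(np.uint8);m[:200]=0;m[:,:170]=0;m[262:]=0;m[:,262:]=0
m=cv2.morphologyEx(m,cv2.MORPH_CLOSE,np.ones((5,5)))
n,l,stt,cen=cv2.connectedComponentsWithStats(m);i=1+stt[1:,4].argmax();print('handle',stt[i],cen[i])
ys,xs=np.where(l==i);P=onz('top',np.c_[xs,ys],12)
print(cv2.minAreaRect(P[:,:2].astype(np.float32)))
m=((hsv[:,:,1]<60)&(t.max(2)>90)).astype(np.uint8);m[:215]=0;m[:,:245]=0;m[275:]=0;m[:,365:]=0
n,l,stt,cen=cv2.connectedComponentsWithStats(m);i=1+stt[1:,4].argmax();print('blade',stt[i],cen[i])
ys,xs=np.where(l==i);P=onz('top',np.c_[xs,ys],11)
r=cv2.minAreaRect(P[:,:2].astype(np.float32));print(r,cv2.boxPoints(r))
print('tealight,salt,jar',onz('top',[[310,335]],17),onz('top',[[290,123]],90),onz('top',[[366,121]],100))
print('dock rough',onz('top',[[482,232],[490,290],[586,215],[595,267]],85))
```

```text
handle [190 215  63  26 830] [220.48674699 227.28072289]
((561.2676391601562, 79.46589660644531), (107.81524658203125, 23.702709197998047), 78.55492401123047)
blade [ 256  228   95   36 1594] [303.25282309 246.1574655 ]
((531.4059448242188, -65.18460845947266), (163.96551513671875, 29.33985710144043), 78.3483657836914) [[ 500.48105  -142.51526 ]
 [ 529.21625  -148.44075 ]
 [ 562.3308     12.146042]
 [ 533.59564    18.071533]]
tealight,salt,jar [[380.72468726 -79.3978826   17.        ]] [[723.91145565 -42.32266939  90.        ]] [[ 726.30488613 -162.57449344  100.        ]]
dock rough [[ 556.04344548 -350.50363998   85.        ]
 [ 464.45835769 -363.95348519   85.        ]
 [ 587.35237423 -523.43104334   85.        ]
 [ 503.50173549 -538.19328875   85.        ]]
```

View pics/crop1.png

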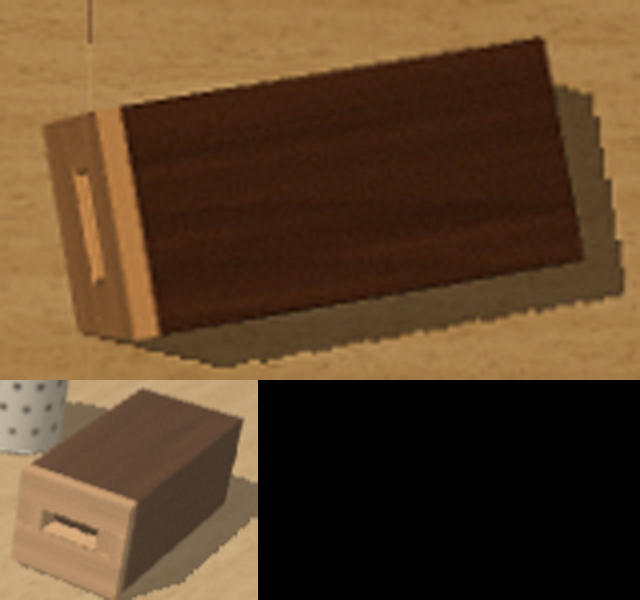

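The crop gives the dock's edges in full-picture pixels:
- front top edge: (473.7,233)–(483.2,290)
- back top edge: (586.2,214.5)–(596,270)
- front foot: (461,236.5)–(470.2,287.5)

The slot is centred near (472.5,261.5).

Run:
```python
from h import *
P=onz('top',[[473.7,233],[483.2,290],[586.2,214.5],[596,270]],85)[:,:2]
B=onz('top',[[461,236.5],[470.2,287.5]],0)[:,:2]
# slot lower flare edge at front, z=40
S=onz('top',[[469,248],[473.8,275.5]],40)[:,:2]
print(P.round(1),B.round(1),S.round(1))
ang=lambda v:np.degrees(np.arctan2(v[1],v[0]))
print('width',np.linalg.norm(P[0]-P[1]),np.linalg.norm(P[2]-P[3]),'len',np.linalg.norm(P[2]-P[0]),np.linalg.norm(P[3]-P[1]),np.linalg.norm(B[0]-B[1]),np.linalg.norm(S[0]-S[1]))
print('dir',ang(P[2]-P[0]),ang(P[3]-P[1]),ang(P[1]-P[0])-0,ang(P[3]-P[2]),ang(B[1]-B[0]),ang(S[1]-S[0]))
print('mid',P[:2].mean(0),B.mean(0),S.mean(0),P[2:].mean(0))
# scene: slot in crop scale 2.58, offset
sc=np.array([415,145])+ (np.array([[42,510],[97,532],[97,550],[43,530],[31,464],[137,502]])-[0,380])/2.58
o,d=ray('scene',sc)
# intersect with front plane
m=(P[:2].mean(0)+B.mean(0))/2; dd=P[2:].mean(0)-P[:2].mean(0);dd/=np.linalg.norm(dd)
for x in d:
    t=((m-o[:2])@dd)/(x[:2]@dd);q=o+x*t;print((q).round(1),'lat',(q[:2]-m)@[-dd[1],dd[0]])
```

```text
[[ 554.2 -337.1]
 [ 464.3 -353. ]
 [ 588.2 -523.8]
 [ 498.7 -539.9]] [[ 554.3 -339.1]
 [ 465.7 -356.1]] [[ 532.5 -342.2]
 [ 486.8 -350.7]]
width 91.263901470466 90.92558638995565 len 189.74351130528962 190.04809475156614 90.2510032109838 46.4734371005803
dir -79.67756294968758 -79.57589607957719 -169.9784030629156 -169.78777965783775 -169.16653066194894 -169.51288242462925
mid [ 509.23954772 -345.05521652] [ 509.99179817 -347.62710595] [ 509.63175353 -346.47060948] [ 543.43235707 -531.84718479]
[ 532.5 -342.1   55.3] lat 23.309244235954306
[ 486.  -350.7   54. ] lat -23.958420835618735
[ 483.8 -351.1   39.2] lat -26.259647065044344
[ 529.6 -342.7   38.7] lat 20.269646578305252
[ 546.4 -339.6   90. ] lat 37.346144780629274
[ 459.9 -355.4   89.4] lat -50.560799080990755
```

Call:
step_arm:
  increments:
    - [[0,0,0.1695],[0,0,0],0]
    - [[0,0,0.1695],[0,0,0],0]
    - [[0,0,0.1695],[0,0,0],0]
    - [[0,0,0.1695],[0,0,0],0]
    - [[0,0,0.1695],[0,0,0],0]
    - [[0,0,0.1695],[0,0,0],0]
    - [[0,0,0.1695],[0,0,0],0]
    - [[0,0,0.1695],[0,0,0],0]

```text
time: 1.15
tcp_pos: [253.4, 570.9, 230.8]
tool_rot: [2.44, 1.978, -0.001]
ft_force: [-0.2, -0.6, 0.2]
width: 85.7
grasp_force: 0.0
```

Call:
step_arm:
  increments:
    - [[0,0,0],[-29.6,26.75,0],0]
    - [[0,0,0],[-29.6,26.75,0],0]
    - [[0,0,0],[-29.6,26.75,0],0]
    - [[0,0,0],[-29.6,26.75,0],0]
    - [[0,0,0],[-29.6,26.75,0],0]
    - [[0,0,0],[-29.6,26.75,0],0]
    - [[0,0,0],[-29.6,26.75,0],0]
    - [[0,0,0],[-29.6,26.75,0],0]
    - [[0,0,0],[-29.6,26.75,0],0]
    - [[0,0,0],[-29.6,26.75,0],0]
    - [[0,0,0],[-29.6,26.75,0],0]
    - [[0,0,0],[-29.6,26.75,0],0]
    - [[0,0,0],[-29.6,26.75,0],0]
    - [[0,0,0],[-29.6,26.75,0],0]
    - [[0,0,0],[-29.6,26.75,0],0]
    - [[0,0,0],[0,0,0],0]
    - [[0,0,0],[0,0,0],0]

```text
time: 3.28
tcp_pos: [556.5, 55.6, 230.9]
tool_rot: [-2.435, -1.984, 0.001]
ft_force: [-0.3, 0.0, -0.3]
width: 85.6
grasp_force: 0.0
```

```bash
cat >> h.py <<'E'
def rel(target,yawdeg,x_dir_yaw=None):
    st=state();M=R.from_rotvec(st['tool_rot']).as_matrix()
    yaw=np.degrees(np.arctan2(M[1,0],M[0,0]))
    print('t',round(float(st['time']),2),'tcp',np.round(st['tcp_pos'],1),'xyaw',yaw.round(2),'z',M[:,2].round(4),'F',np.round(st['ft_force'],1),'T',np.round(st['wrist_torque'],2),'w',st['width'],'g',st['grasp_force'],'q6',st['q'][5])
    print('tool shift',(M.T@(np.array(target)-st['tcp_pos'])).round(1),'wz',np.radians(yaw-yawdeg).round(4))
E
python3 - <<'E'
from h import *
rel([556.2,55,60],78.3)
st=state();im=capture('wrist');save('w1',im);np.save('w1.npy',im)
E
```

```text
t 3.27 tcp [556.5  55.6 230.9] xyaw 78.35 z [-1.2e-03  4.0e-04 -1.0e+00] F [-0.3  0.  -0.3] T [ 0.03 -0.02 -0.03] w 85.6008135004741 g 0.0 q6 1.7578836169025407
tool shift [ -0.7   0.  170.9] wz 0.0009
```

View pics/w1.png

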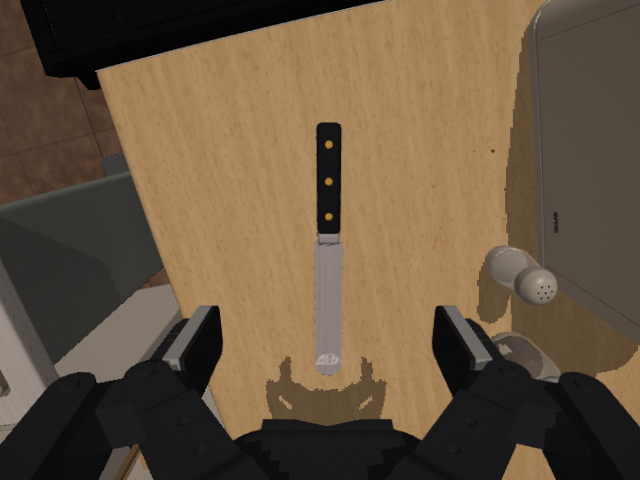

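The knife is upright in the wrist view and centred between the fingers. The handle runs from (328,123) to (329,234) and the nose is at (328,375). I'll check this numerically while descending.

Run:
```python
from h import *
st=state()
print(onz('wrist',[[328.5,123],[329,234]],18,st),onz('wrist',[[328.3,376]],9,st))
```

```text
[[572.964147   130.77329721  18.        ]
 [551.87681656  25.13880504  18.        ]] [[ 515.18407842 -150.79658957    9.        ]]
```

Call:
step_arm:
  increments:
    - [[0,0,0],[0,0,30],0]
    - [[0,0,0],[0,0,30],0]
    - [[0,0,0],[0,0,30],0]
    - [[0,0,0],[0,0,30],0]
    - [[0,0,0],[0,0,30],0]
    - [[0,0,0],[0,0,30],0]
    - [[0,0,0],[0,0,0],0]
    - [[0,0,0],[0,0,0],0]

```text
time: 4.32
tcp_pos: [557.5, 56.1, 52.3]
tool_rot: [2.433, 1.986, 0.001]
ft_force: [0.7, -0.1, 0.5]
width: 85.6
grasp_force: 0.0
```

Call:
step_arm:
  increments:
    - [[0,0,0],[-1,0,20],0]
    - [[0,0,0],[-1,0,20],0]
    - [[0,0,0],[0,0,9],0]
    - [[0,0,0],[0,0,0],0]
    - [[0,0,0],[0,0,0],0]

```text
time: 4.95
tcp_pos: [557.8, 53.6, 3.4]
tool_rot: [2.434, 1.984, 0.002]
ft_force: [1.1, -0.6, 0.9]
width: 85.4
grasp_force: 0.0
```

Call:
step_arm:
  increments:
    - [[0,0,0],[0,0,0],0.4]
    - [[0,0,0],[0,0,0],0.8]
    - [[0,0,0],[0,0,0],1]
    - [[0,0,0],[0,0,0],1]
    - [[0,0,0],[0,0,0],1]
    - [[0,0,0],[0,0,0],1]
    - [[0,0,0],[0,0,0],1]
    - [[0,0,0],[0,0,0],1]

```text
time: 5.95
tcp_pos: [557.1, 53.5, 2.7]
tool_rot: [2.435, 1.985, 0.001]
ft_force: [-1.4, -0.2, 4.2]
width: 22.6
grasp_force: 60.2
```

Call:
step_arm:
  increments:
    - [[0,0,0],[0,0,-5],1]
    - [[0,0,0],[0,0,-15],1]
    - [[0,0,0],[0,0,-25],1]
    - [[0,0,0],[0,0,-25],1]
    - [[0,0,-0.128],[0,0,0],1]
    - [[0,0,-0.128],[0,0,0],1]
    - [[0,0,-0.128],[0,0,0],1]
    - [[0,0,0],[0,0,0],1]
    - [[0,0,0],[0,0,0],1]

```text
time: 7.08
tcp_pos: [556.6, 53.5, 72.5]
tool_rot: [-2.014, -2.411, 0.0]
ft_force: [-0.7, 0.2, -2.0]
width: 22.6
grasp_force: 59.4
```

Run:
```python
from h import *
rel([465.8,-105.2,60],100.3)
```

```text
t 7.08 tcp [556.6  53.5  72.5] xyaw 100.27 z [-1.e-04 -0.e+00 -1.e+00] F [-0.7  0.2 -2. ] T [-0.02  0.02 -0.01] w 22.563809091778403 g 59.39585208892822 q6 1.3718055834636877
tool shift [-140.  -117.6   12.5] wz -0.0006
```

Call:
step_arm:
  increments:
    - [[0,0,0],[-20,-16.8,0],1]
    - [[0,0,0],[-20,-16.8,0],1]
    - [[0,0,0],[-20,-16.8,0],1]
    - [[0,0,0],[-20,-16.8,0],1]
    - [[0,0,0],[-20,-16.8,0],1]
    - [[0,0,0],[-20,-16.8,5],1]
    - [[0,0,0],[-20,-16.8,10],1]
    - [[0,0,0],[0,0,14.5],1]
    - [[0,0,0],[0,0,0],1]
    - [[0,0,0],[0,0,0],1]

```text
time: 8.32
tcp_pos: [466.7, -104.9, 42.9]
tool_rot: [-2.011, -2.414, -0.0]
ft_force: [0.1, -0.5, -1.4]
width: 22.6
grasp_force: 59.4
```

Run:
```python
from h import *
rel([465.8,-105.2,42.7],100.3)
for n in ['top','scene','wrist']:
    im=capture(n);np.save(n+'1.npy',im)
    if n=='top': a=cv2.resize(im[200:310,300:500],(800,440),interpolation=cv2.INTER_CUBIC);save('top1c',a)
    if n=='scene': save('scene1c',cv2.resize(im[130:300,320:520],(700,595),interpolation=cv2.INTER_CUBIC))
```

```text
t 8.32 tcp [ 466.7 -104.9   42.9] xyaw 100.41 z [ 1.e-04  2.e-04 -1.e+00] F [ 0.1 -0.5 -1.4] T [ 0.04 -0.   -0.02] w 22.606747934366215 g 59.35628592967987 q6 1.032733699073052
tool shift [-0.2 -0.9  0.2] wz 0.0019
```

View pics/top1c.png

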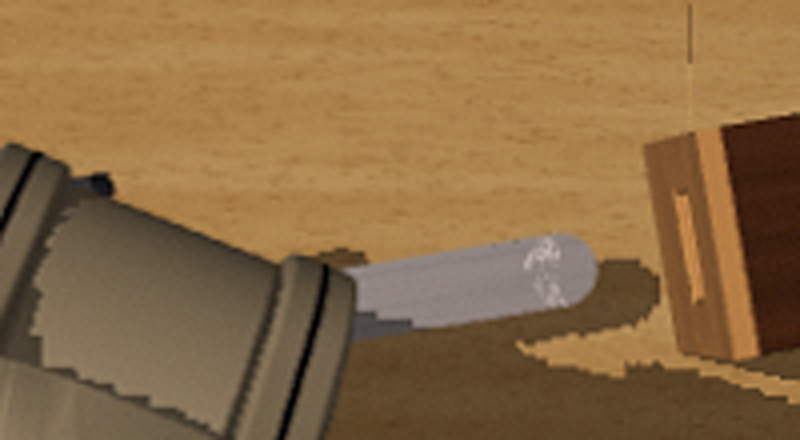

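View pics/scene1c.png

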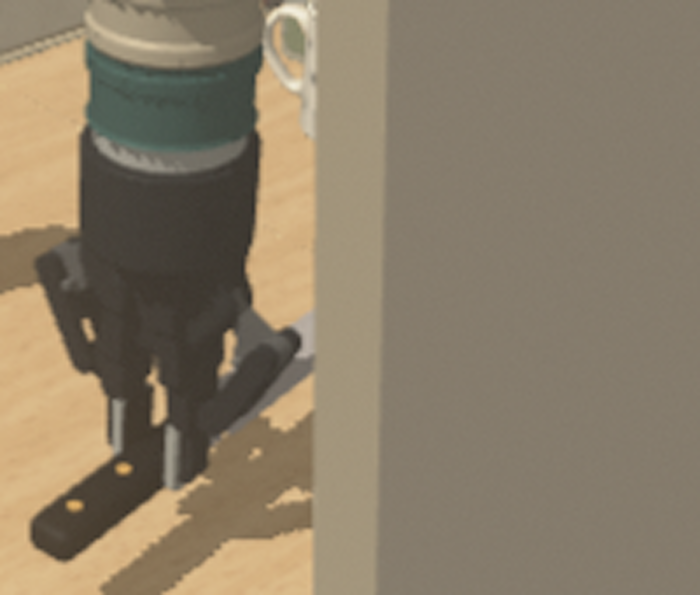

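In the top view the blade lines up with the slot and the nose is at full-picture (449.5,267.5). The scene camera is mostly blocked by the arm. I'll fit the blade's axis and check nose height against the wrist view.

Run:
```python
from h import *
st=state()
t=np.load('top1.npy');hsv=cv2.cvtColor(t,cv2.COLOR_RGB2HSV)
m=((hsv[:,:,1]<45)&(t.max(2)>100)).astype(np.uint8);m[:,:398]=0;m[:,460:]=0;m[:250]=0;m[290:]=0
m=cv2.morphologyEx(m,cv2.MORPH_CLOSE,np.ones((5,5)))
ys,xs=np.where(m);P=onz('top',np.c_[xs,ys],51)[:,:2]
d=np.array([np.cos(np.radians(-79.7)),np.sin(np.radians(-79.7))]);n=np.array([-d[1],d[0]]);mo=np.array([509.6,-346.3])
a=(P-mo)@d;b=(P-mo)@n
print('nose ahead',a.max())
for lo in range(-115,-55,10):
    k=(a>lo)&(a<=lo+10)
    if k.sum()>5: print(lo+5,b[k].min().round(1),b[k].max().round(1),((b[k].min()+b[k].max())/2).round(1))
w=np.load('wrist1.npy');save('w2',w)
```

```text
nose ahead -42.35543877230758
-110 -14.4 14.4 -0.0
-100 -14.4 14.4 0.0
-90 -14.3 14.4 0.0
-80 -14.1 14.4 0.2
-70 -13.8 14.5 0.3
-60 -13.8 14.5 0.4
```

View pics/w2.png

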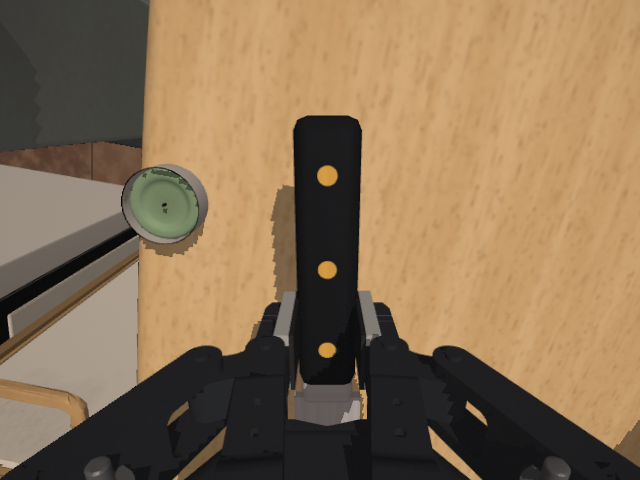

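The wrist view shows the handle centred in the pads, with its far end at (328,117), its front at (328,384) and the tea light off to the left. I'll use it to check the pitch.

Run:
```python
from h import *
st=state()
w=np.load('wrist1.npy')
m=(w.max(2)<60)
for v in [130,150,200,230,260]:
    r=np.where(m[v,270:385])[0]+270; c=[]
    # contiguous run round 340
    a=340
    while m[v,a]:a-=1
    b=340
    while m[v,b]:b+=1
    P=onz('wrist',[[a+.5,v],[b-.5,v]],58.2,st);print(v,a,b,np.linalg.norm(P[0]-P[1]).round(2),((P.mean(0)-st['tcp_pos'])[:2]@[-.1788,.9839]).round(1))
for uv in [[328,117],[328,384],[327.5,175.5],[327,270],[327,350]]:
    P=onz('wrist',[uv],58.2,st);print(uv,((P[0]-st['tcp_pos'])[:2]@[-.1788,.9839]).round(1))
st['tcp_pos'];
```

```text
130 293 362 22.82 74.7
150 293 361 22.82 68.1
200 294 360 23.02 50.8
230 295 359 22.87 39.7
260 295 358 23.11 28.1
[328, 117] 78.9
[328, 384] -28.0
[327.5, 175.5] 59.4
[327, 270] 24.1
[327, 350] -11.1
```

Call:
step_arm:
  increments:
    - [[0,0,0],[-12,0,0],1]
    - [[0,0,0],[-12,0,0],1]
    - [[0,0,0],[-10,0,0],1]
    - [[0,0,0],[-8,0,0],1]
    - [[0,0,0],[-8,0,0],1]
    - [[0,0,0],[-8,0,0],1]
    - [[0,0,0],[-6,0,0],1]
    - [[0,0,0],[-6,0,0],1]
    - [[0,0,0],[0,0,0],1]

```text
time: 9.6
tcp_pos: [479.0, -174.6, 42.9]
tool_rot: [2.012, 2.413, 0.0]
ft_force: [-0.2, 0.1, -1.1]
width: 22.6
grasp_force: 59.4
```

Run:
```python
from h import *
rel([509.6-.1788*100,-346.3+.9839*100,42.7],100.3)
```

```text
t 9.6 tcp [ 479.  -174.6   42.9] xyaw 100.35 z [ 3.e-04 -1.e-04 -1.e+00] F [-0.2  0.1 -1.1] T [ 0.03  0.05 -0.03] w 22.571785227419483 g 59.38280940055847 q6 0.9137364122793405
tool shift [-74.4  -0.7   0.2] wz 0.0009
```

Call:
step_arm:
  increments:
    - [[0,0,0],[-10,0,0],1]
    - [[0,0,0],[-10,0,0],1]
    - [[0,0,0],[-10,0,0],1]
    - [[0,0,0],[-10,0,0],1]
    - [[0,0,0],[-10,0,0],1]
    - [[0,0,0],[-8,0,0],1]
    - [[0,0,0],[-5,0,0],1]
    - [[0,0,0],[-3,0,0],1]
    - [[0,0,0],[0,0,0],1]

```text
time: 10.72
tcp_pos: [490.7, -239.2, 42.8]
tool_rot: [-2.012, -2.413, -0.0]
ft_force: [0.2, 1.1, -1.1]
width: 22.2
grasp_force: 59.4
```

Call:
step_arm:
  increments:
    - [[0,0,0],[-1,0,0],1]
    - [[0,0,0],[-1,0,0],1]
    - [[0,0,0],[-1,0,0],1]

```text
time: 11.1
tcp_pos: [491.2, -242.1, 42.8]
tool_rot: [2.011, 2.413, 0.0]
ft_force: [-0.0, 0.1, -1.4]
width: 22.6
grasp_force: 59.4
```

Call:
step_arm:
  increments:
    - [[0,0,0],[-1,0,0],1]
    - [[0,0,0],[-1,0,0],1]
    - [[0,0,0],[-1,0,0],1]
    - [[0,0,0],[-1,0,0],1]

```text
time: 11.6
tcp_pos: [492.0, -246.2, 42.8]
tool_rot: [2.012, 2.413, -0.0]
ft_force: [-0.5, -0.1, -1.5]
width: 22.6
grasp_force: 59.4
```

Call:
step_arm:
  increments:
    - [[0,0,0],[-1,0,0],1]
    - [[0,0,0],[-1,0,0],1]
    - [[0,0,0],[-1,0,0],1]

```text
time: 11.98
tcp_pos: [492.5, -249.1, 42.8]
tool_rot: [-2.012, -2.413, 0.0]
ft_force: [0.0, 1.0, -2.2]
width: 22.3
grasp_force: 59.4
```

Now about 104–106 mm deep; going one short call at a time.

Call:
step_arm:
  increments:
    - [[0,0,0],[-1,0,0],1]
    - [[0,0,0],[-1,0,0],1]
    - [[0,0,0],[-1,0,0],1]

```text
time: 12.35
tcp_pos: [493.1, -252.0, 42.8]
tool_rot: [2.012, 2.413, 0.0]
ft_force: [0.6, -0.2, -2.1]
width: 22.5
grasp_force: 59.4
```

Call:
step_arm:
  increments:
    - [[0,0,0],[-1,0,0],1]
    - [[0,0,0],[-1,0,0],1]
    - [[0,0,0],[-1,0,0],1]

```text
time: 12.72
tcp_pos: [493.6, -255.0, 42.8]
tool_rot: [2.012, 2.413, 0.0]
ft_force: [-0.2, -0.2, -1.4]
width: 22.7
grasp_force: 59.4
```

Call:
step_arm:
  increments:
    - [[0,0,0],[-1,0,0],1]
    - [[0,0,0],[-1,0,0],1]
    - [[0,0,0],[-1,0,0],1]

```text
time: 13.1
tcp_pos: [494.1, -257.9, 42.8]
tool_rot: [2.012, 2.413, 0.0]
ft_force: [-0.0, 0.7, -2.0]
width: 22.4
grasp_force: 59.4
```

Call:
step_arm:
  increments:
    - [[0,0,0],[-1,0,0],1]
    - [[0,0,0],[-1,0,0],1]
    - [[0,0,0],[-1,0,0],1]

```text
time: 13.48
tcp_pos: [494.7, -260.9, 42.8]
tool_rot: [-2.012, -2.413, 0.0]
ft_force: [0.0, -0.1, -1.2]
width: 22.6
grasp_force: 59.4
```

Call:
step_arm:
  increments:
    - [[0,0,0],[-1,0,0],1]
    - [[0,0,0],[-1,0,0],1]
    - [[0,0,0],[-1,0,0],1]

```text
time: 13.85
tcp_pos: [495.2, -263.8, 42.8]
tool_rot: [2.012, 2.413, -0.0]
ft_force: [0.4, 1.2, -2.1]
width: 22.7
grasp_force: 59.4
```

Call:
step_arm:
  increments:
    - [[0,0,0],[-1,0,0],1]
    - [[0,0,0],[-1,0,0],1]
    - [[0,0,0],[-1,0,0],1]

```text
time: 14.22
tcp_pos: [495.7, -266.8, 42.8]
tool_rot: [-2.012, -2.413, -0.0]
ft_force: [-0.6, -0.3, -1.9]
width: 22.5
grasp_force: 59.4
```

Call:
step_arm:
  increments:
    - [[0,0,0],[-1,0,0],1]
    - [[0,0,0],[-1,0,0],1]
    - [[0,0,0],[-1,0,0],1]

```text
time: 14.6
tcp_pos: [495.7, -268.3, 42.5]
tool_rot: [-2.009, -2.412, -0.003]
ft_force: [-0.8, 5.0, -0.9]
width: 22.4
grasp_force: 59.5
```

Call:
step_arm:
  increments:
    - [[0,0,0],[-0.5,0,0],1]
    - [[0,0,0],[0,0,0],1]

```text
time: 14.85
tcp_pos: [495.6, -268.4, 42.3]
tool_rot: [-2.009, -2.412, -0.003]
ft_force: [-0.5, 5.3, 0.4]
width: 22.8
grasp_force: 59.5
```

Travel has stalled and the reaction is about 5 N, above the 3 N of slot friction, so the nose is on the stop. I'll ease off the push, then release.

Call:
step_arm:
  increments:
    - [[0,0,0],[0.7,0,0],1]
    - [[0,0,0],[0.5,0,0],1]
    - [[0,0,0],[0,0,0],1]

```text
time: 15.22
tcp_pos: [495.8, -268.4, 42.6]
tool_rot: [-2.011, -2.412, -0.001]
ft_force: [-2.4, 4.4, -0.5]
width: 22.6
grasp_force: 59.4
```

Call:
step_arm:
  increments:
    - [[0,0,0],[0.4,0,0],1]
    - [[0,0,0],[0,0,0],1]

```text
time: 15.48
tcp_pos: [495.9, -268.3, 42.7]
tool_rot: [-2.011, -2.413, -0.0]
ft_force: [-0.5, 4.6, -0.7]
width: 22.3
grasp_force: 59.4
```

Call:
step_arm:
  increments:
    - [[0,0,0],[0,0,0],0.7]
    - [[0,0,0],[0,0,0],0.5]
    - [[0,0,0],[0,0,0],0.3]
    - [[0,0,0],[0,0,0],0.1]
    - [[0,0,0],[0,0,0],0]
    - [[0,0,0],[0,0,0],0]
    - [[0,0,0],[0,0,0],0]
    - [[0,0,0],[0,0,0],0]

```text
time: 16.48
tcp_pos: [496.1, -268.6, 42.8]
tool_rot: [2.012, 2.413, -0.0]
ft_force: [0.1, -0.4, -0.4]
width: 85.2
grasp_force: 0.0
```

Call:
step_arm:
  increments:
    - [[0,0,0],[0,0,-10],0]
    - [[0,0,0],[0,0,-25],0]
    - [[0,0,0],[0,0,-40],0]
    - [[0,0,0],[0,0,-40],0]
    - [[0,0,0],[0,0,-35],0]
    - [[0,0,0],[40,0,0],0]
    - [[0,0,0],[40,0,0],0]
    - [[0,0,0],[40,0,0],0]
    - [[0,0,0],[40,0,0],0]
    - [[0,0,0],[0,0,0],0]
    - [[0,0,0],[0,0,0],0]

```text
time: 17.85
tcp_pos: [467.8, -111.6, 193.5]
tool_rot: [2.01, 2.412, 0.0]
ft_force: [-0.1, -0.0, -0.5]
width: 85.8
grasp_force: 0.0
```

Run:
```python
from h import *
rel([0,0,0],100.3)
t=capture('top');np.save('top2.npy',t);save('top2',t);s=capture('scene');save('scene2',s)
```

```text
t 17.85 tcp [ 467.8 -111.6  193.5] xyaw 100.39 z [ 0.0013 -0.001  -1.    ] F [-0.1 -0.  -0.5] T [ 0.01  0.02 -0.  ] w 85.79114690940395 g 0.0 q6 1.0210237417726584
tool shift [ 194.4 -440.2  192.7] wz 0.0016
```

View pics/top2.png

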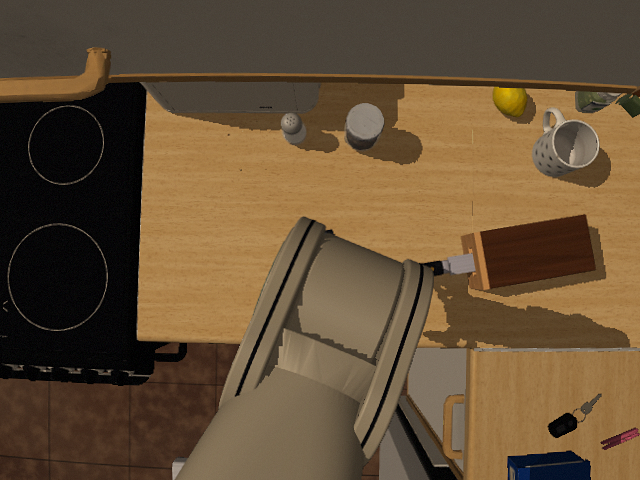

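The knife is in the slot with about 40 mm of blade showing at (449–474, 265). The shaker and jar are at the same pixels as before. I'll check with the wrist camera that it stayed home on release.

Run:
```python
from h import *
st=state();w=capture('wrist');save('w3',w)
```

```text
(no output)
```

View pics/w3.png

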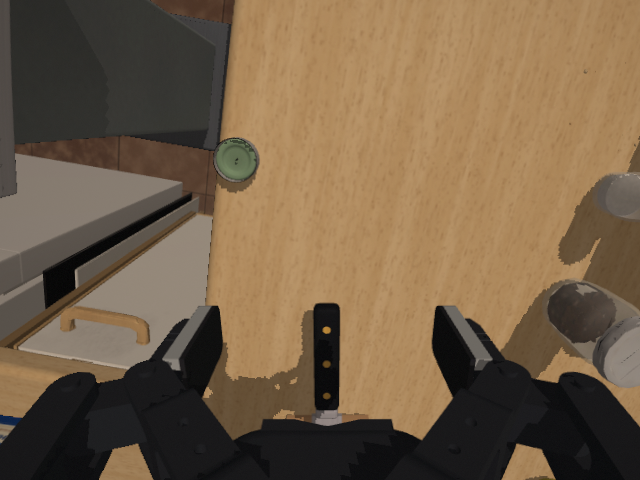

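The handle runs from (326,304) to (326,410), with rivets at (327,330), (327,364) and (326.5,396). The tea light is at (236,160), upright and in place.

Run:
```python
from h import *
st=state();d=np.array([.1788,-.9839]);mo=[509.6,-346.3]
for z in (53,55,58):
  P=onz('wrist',[[326.5,304],[327,330],[327,364],[326.5,396],[326,410]],z,st)[:,:2];print(z,((P-mo)@d).round(1))
print('expected',[-79.2-x for x in (78.9,59.4,24.1,-11.1,-28)])
print(onz('wrist',[[238,160]],17,st))
```

```text
53 [-166.  -140.4 -104.8  -68.6  -51.8]
55 [-167.1 -141.7 -106.2  -70.3  -53.7]
58 [-168.6 -143.5 -108.5  -72.9  -56.5]
expected [-158.10000000000002, -138.6, -103.30000000000001, -68.10000000000001, -51.2]
[[384.33670622 -80.18905307  17.        ]]
```

Run:
```python
from h import *
t=np.load('top2.npy')
c=cv2.resize(t[245:290,420:500],(800,450),interpolation=cv2.INTER_CUBIC);save('top2c',c)
for u in (446,448,450,470,474): print(u,((onz('top',[[u,267]],48)[0,:2]-[509.6,-346.3])@[.1788,-.9839]).round(1))
```

```text
446 -45.5
448 -42.2
450 -38.9
470 -5.9
474 0.7
```

View pics/top2c.png

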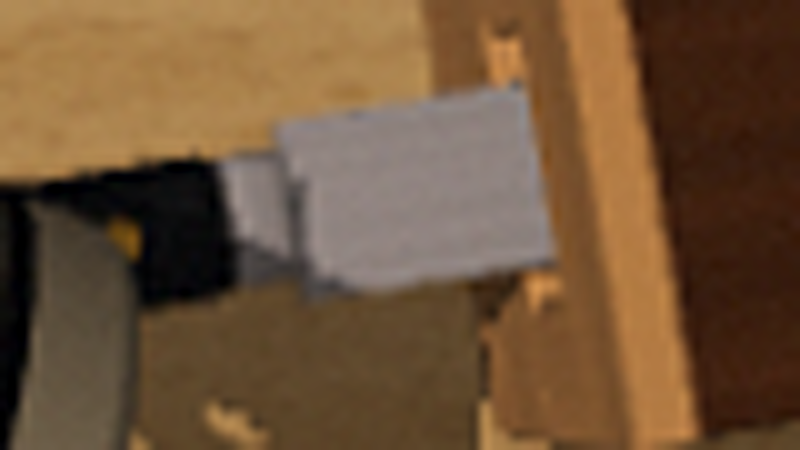

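The bolster/blade edge at (449,265) lies 40.5 mm outside the mouth. The contact pose predicted 40.7 mm, so the knife stayed home.

```bash
python3 -c "
from rig import *
print(finish_job())"
```

```text
the job is handed in; nothing more can be done
None
```

The knife is in the dock slot with its nose against the stop (felt at about 5 N), released and clear of the gripper; the shaker, jar and tea light were not disturbed, and the job is handed in at about 18 s of the 51 s limit.

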